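# Seat a dosing cartridge in its V-cradle and clamp it

## Robot

A 7-joint arm with a two-finger parallel gripper is mounted at the origin on a cart in front of the work surface, level with it; the furniture and walls round the work are solid. World frame = base frame: x ahead of the robot, y to its left, z up, the work surface at z = 0. Lengths are in m, angles in degrees, forces in N, time in s.
With the tool pointing down it reaches from about 0.35 to 0.775 m from the base axis. Payload 3.1 kg.
Tool frame: the origin (TCP) lies midway between the tips of the shut fingers; the grasp point (between the pads) lies 19 mm behind it; z points along the fingers, y is the line along which they close (so a half turn about z gives the same grasp; the last joint's range is limited). The gripper opens to 85 mm and grips with 20 to 120 N. Pads are 22 mm wide; open, the fingers measure 114 mm over their backs; the gripper's body (76 mm by 85 mm) begins 54 mm behind the grasp point. The pads swing forward as they close: fully open they stand 13 mm farther back than shut.
Start: joints at [-74.983, 17.813, 0.802, 86.603, -0.252, 75.585, -1.558], TCP at [0.165, 0.525, 0.231] pointing down, gripper open.
Joint ranges: [-154.91, 154.91], [-16.99, 109.72], [-72.82, 74.43], [7.12, 147.25], [-82.49, 262.49], [11.32, 116.49], [-174.64, 174.64]. Speed limits (degrees/s): [159.86, 159.86, 180, 180, 180, 180, 180].

## Interface

Orientations are given as [roll, pitch, yaw] about the fixed x, y, z axes, in that order (R = Rz(yaw) Ry(pitch) Rx(roll)).
In Python, from rig import * gives the robot as it stands.
- The arm moves only by the shell command python3 -m creep 'ROWS'. ROWS is JSON, one flat list of numbers, 7 for each row, row after row: the shift along the tool's x, y, z in cm, then the turn, a rotation vector about the tool's x, y, z in degrees, then the finger opening in cm, from 0 to 8.54. In form: [tx, ty, tz, wx, wy, wz, grip, tx, ty, tz, wx, wy, wz, grip, ...]. A call has exactly 5 rows; each row shifts and turns the commanded pose from where the row before left it, along the tool's axes as they then stand; what a row does not reach is not made up. A row lasts 1/10 s, in which the tool goes at most 50 mm and 8.59 degrees, less where a joint would pass 70% of its speed; a pose out of reach is approached as far as the arm can. A call is refused whole if a number of a shift passes 5 or a number of a turn 8.59, either way. A call with a gripper value outside its range is refused whole. The fingers move at their own pace and stop on an object; the grip force is fixed at half the most. Time passes only in rows, so rows that do not move let the fingers close, or fill a call up. It gives the time, the measured TCP pose, the force, the opening and the grip force at its end, in the units of the state.
- get_obs(): the state, without advancing time (a new reading comes with each control period).
- get_image(name): name is "side" or "top" or "wrist"; returns a dict with "image" (420x560x3 uint8, blue, green, red), "vertical_fov" (degrees; the focal length in pixels is half the picture's height over the tangent of half this angle, whatever the lens; pixels are square), "cx", "cy" (the principal point, pixels), "world_to_cam" (4x4, takes a point from world to camera coordinates). Camera axes: x right, y down, z forward; pixel columns grow to the right and rows downward; lengths in m; the calibration is good to about 2 mm. A picture is of the moment at which its call begins. There is no depth.
- close_job(): hands the job in; it is judged then, once.
Trained networks look in the newest picture that a camera, given by its name, has taken for a name from the list of things; names that differ only in an ending like _2 or _b are one class to them, and where a whole thing is asked for, a point or a joint stands for the part that bears it (a point fixed in the world has none). Each returns a list of dicts, best first, with "confidence" (0 to 1); they miss things now and then, are a little off and sometimes report something else, mostly with a low value. They report only what shows in the picture. A call takes as long as a camera call. They do not tell look-alikes from the thing itself.
- recognise(camera, target): "point" ([column, row] in pixels, amid what is visible of it).
The state is a dict: "time": time; "q": joint angles; "qd": joint speeds; "effort": joint torques, N m; "eef_pos": TCP position; "orientation": TCP orientation; "contact_force": force on the tool from outside, world axes, zero at the start; "wrist_torque": the same for the moment, N m; "opening": finger opening in m; "grasp_force": force on a finger pad.
Only numpy, scipy, OpenCV 4.12 (cv2) and the standard library are available. Lean on these libraries where they do the work, as an engineer would, in place of code of your own. Each camera call takes 0.05 s, during which the arm holds its last target. There are 200 camera calls.

## Task

Load the dosing cartridge into the V-cradle: lower it gently into the two V's with its nozzle pointing away from the end stop and its other end still clear of the stop's pin, then slide it along the V's until it has pushed the pin fully in and sits flush against the stop, and press it home there with about 12 N for half a second - never more than 16 N, the stop is delicate. Then swing the clamp arm fully home over the barrel so that its pad holds the cartridge down, let go, and leave the little vials standing.

Things in the scene. Friction and masses are not known exactly. Their poses are not given: they have to be found in the camera images.
- cartridge_center (a point): centre of the loose dosing cartridge (0.27-0.42 kg): round white barrel, 36 mm diameter, 168 mm long, between two square grey end caps (44 x 44 x 8 mm); 184 mm over the caps. Lies level on its caps, axis 22 mm above the worktop at the start. x runs along the barrel from the nozzle end (cap face x = -92 mm) to the flat end (x = +92 mm); z up at the start. Grasp across the barrel.
- nozzle_tip (a point): end of the cartridge's nozzle: a stub 10 mm in diameter on the barrel's axis, standing 12 mm out of the cap, 104 mm from cartridge_center. Axes as there. It may be pushed on.
- v_center (a point): on the axis that the seated barrel takes, midway between the cradle's two V plates, 55 mm above the worktop. x runs along the V's to the end stop, z up. 90 degree V's, open upward, on grey plates 12 mm thick at x = -44 and +44 mm, tops near z = 0, out to y = +/-32 mm. Finger gap between them: x = -38 to +38 mm, 45 mm deep. With its centre at x = -29 mm the cartridge lies clear of the pin.
- cradle: fixed cradle; origin on the worktop under v_center, same axes. Aluminium base 66 mm wide, top 10 mm high, from x = -60 to +165 mm. Its end stop is an upright plate 30 mm wide, top 75 mm high, face locked anywhere from x = +76 to +116 mm: not measured, to be felt. Keep under 16 N on it. Friction in the V's takes up 2 to 4 N of a push.
- pin (a joint): sensing pin (steel, 8 mm diameter) on the V axis in the end stop's face: 0 m when it stands its full 6 mm out, 0.006 m when pushed in flush with the face. Its spring is weak (about 0.3 N at first, 1 N when flush); behind it the stop is rigid. Friction in the V's keeps the cartridge against it.
- clamp (a joint): level swing arm on an upright post at x = +150 mm, y = 0 of v_center's frame. 0 rad = home at a hard stop, pointing along -x with the pad over x = +44 mm; positive = open, towards -y there. Stays where left (friction about 1.1 N at the knob); a few N more as the pad climbs onto the barrel below 0.2 rad. Underside 32 mm above the V axis.
- clamp_knob (a point): grip point of the black upright knob at the clamp arm's free end, 106 mm from the pivot: a round post 14 mm in diameter, its top 14 mm above this point, the arm's top face 26 mm below it. x points along the arm to the pivot, z up.
- pad (a joint): sprung pad (white ball of 9 mm radius) under the clamp arm's end: 0 m hanging free; about 0.002 m when pushed up by the seated barrel.
- vial_a_mid (a point): small glass vial standing on the worktop, 22 mm in diameter, 47 mm high; point at its centre half-way up, z up; to be left standing
- vial_b_mid (a point): a second such vial: point at its centre, z up
- vial_c_mid (a point): a third such vial: point at its centre, z up
Things that resemble listed ones, but are neither listed nor needed, are in the scene too. Leave any red look-alike of the cradle alone.

How it is judged (in metres and radians):
On the way, in this order (a step that is already met when the one before it is completed fails the run):
1. the cartridge lies seated in both V's, nozzle away from the stop, pin not yet touched (x of nozzle_tip in the frame of v_center below -0.05 m and y of cartridge_center in the frame of v_center between -0.002 and 0.002 m and z of cartridge_center in the frame of v_center between -0.002 and 0.002 m and angle between the x axis of cartridge_center and the x axis of v_center, either way round below 0.04 rad and value of joint pin below 0.0015 m and x of cartridge_center in the frame of v_center above -0.045 m), for 0.2 s.
2. it has been slid along the V's until the pin is flush and pressed home: at least 8 N on the stop (x of nozzle_tip in the frame of v_center below -0.05 m and y of cartridge_center in the frame of v_center between -0.002 and 0.002 m and z of cartridge_center in the frame of v_center between -0.002 and 0.002 m and angle between the x axis of cartridge_center and the x axis of v_center, either way round below 0.04 rad and value of joint pin above 0.0045 m and contact force between cartridge and end_stop above 8 N), for 0.25 s.
3. the clamp arm is home with its pad bearing on the barrel (x of nozzle_tip in the frame of v_center below -0.05 m and y of cartridge_center in the frame of v_center between -0.002 and 0.002 m and z of cartridge_center in the frame of v_center between -0.002 and 0.002 m and angle between the x axis of cartridge_center and the x axis of v_center, either way round below 0.04 rad and value of joint clamp below 0.08 rad and value of joint pad above 0.0012 m), for 0.2 s.
At the end, for the whole second after the job is handed in: Nozzle away from the stop; cartridge centre within 2 mm of the V axis sideways and in height, axis within 0.04 rad; pin pushed in more than 4.5 of its 6 mm; clamp within 0.08 rad of home, its pad lifted more than 1.2 mm by the barrel; all released and at rest (all of step 3 and value of joint pin above 0.0045 m and linear speed of cartridge below 0.01 m/s); the robot touches nothing.
It fails at once if the end stop is rammed: cartridge pressed on it with more than 17 N (contact force between cartridge and end_stop above 17 N).
It fails at once if cartridge slammed, forced or dropped into the cradle: all contact forces between them (V's, stop, clamp) together over 40 N (contact force between cartridge and cradle above 40 N).
It fails at once if a vial knocked over (angle between any of vial_a_mid, vial_b_mid, vial_c_mid's own z axis and vertical above 0.5 rad).
It also fails if it takes over 69 s, if anything falls off the work surface, if the arm or the gripper's body presses on something with over 40 N, if the wrist force passes 120 N, or if a joint passes its speed limit or range.

## Working session

There is one attempt and no reset: what is moved stays moved. The work goes in short steps, Python scripts to look and compute and a shell command to move; the robot and the scene stay as the last step left them, time stands still between calls to the robot, and variables do not carry over. Pictures are saved under pics/ and viewed, at most 10 in all, crops included, and the job is handed in when it is done.

```bash
mkdir -p pics; ls; cat > h.py <<'E'
from rig import *
import numpy as np, cv2
from scipy.spatial.transform import Rotation as R
def cam(n):
    d=get_image(n); d['f']=d['image'].shape[0]/2/np.tan(np.radians(d['vertical_fov'])/2); return d
def ray(d,p):
    T=np.array(d['world_to_cam']); r=np.array([(p[0]-d['cx'])/d['f'],(p[1]-d['cy'])/d['f'],1])
    return -T[:3,:3].T@T[:3,3], T[:3,:3].T@r
def onz(d,p,z):
    o,r=ray(d,p); return o+r*(z-o[2])/r[2]
def proj(d,P):
    T=np.array(d['world_to_cam']); c=T[:3,:3]@np.asarray(P)+T[:3,3]; return np.array([d['cx']+d['f']*c[0]/c[2],d['cy']+d['f']*c[1]/c[2]])
def tool(P,yaw=None):
    "shift in cm tool axes from present TCP to P"
    o=get_obs(); r=R.from_euler('xyz',o['orientation'],degrees=True)
    return np.round(100*r.inv().apply(np.asarray(P)-o['eef_pos']),2)
E
python3 - <<'E'
from h import *
o=get_obs(); print({k:np.round(v,3).tolist() for k,v in o.items()})
for n in ['top','side']:
    d=cam(n); cv2.imwrite(f'pics/{n}0.png',d['image'])
    print(n,np.round(ray(d,(280,210)),3).tolist(),d['f'],d['cx'],d['cy'])
    for t,z in [('cartridge_center',.022),('nozzle_tip',.022),('v_center',.055),('cradle',.005),('clamp_knob',.11),('clamp',.09),('pin',.055),('vial_a_mid',.0235)]:
        for k in recognise(n,t): print(t,np.round(k['point'],1),round(k['confidence'],2),np.round(onz(d,k['point'],z),3)[:2])
E
```

```text
pics
{'time': 0.0, 'q': [-74.983, 17.86, 0.801, 86.692, -0.253, 75.584, -1.559], 'qd': [0.002, 0.072, -0.025, 0.049, -0.128, -0.004, 0.044], 'effort': [0.0, -37.992, 0.146, -23.059, 0.012, 0.014, 0.0], 'eef_pos': [0.164, 0.524, 0.23], 'orientation': [-179.867, 0.004, 162.598], 'contact_force': [0.535, 0.432, -0.505], 'wrist_torque': [0.012, 0.001, -0.007], 'grasp_force': 0.0, 'opening': 0.086}
top [[0.388, 0.114, 1.708], [0.09, -0.004, -0.996]] 526.4238233219237 283.37151716917776 206.5661027672196
cartridge_center [398.2 238.2] 0.73 [ 0.458 -0.273]
nozzle_tip [394.3 236.2] 0.95 [ 0.464 -0.261]
v_center [112.  244.3] 0.98 [0.42 0.63]
v_center [262.5 232.4] 0.82 [0.466 0.161]
cradle [257.9 229.8] 0.88 [0.477 0.178]
cradle [115.7 239.5] 0.85 [0.436 0.634]
clamp_knob [241.5 213.6] 0.75 [0.519 0.225]
clamp_knob [ 92.  243.5] 0.72 [0.42  0.673]
clamp [ 94.8 239.7] 0.75 [0.432 0.672]
clamp [240.7 211.9] 0.63 [0.526 0.229]
side [[0.027, -1.415, 0.919], [0.284, 0.831, -0.478]] 543.829825080016 284.00400267899994 199.95529129051306
cartridge_center [293.5 278.3] 0.54 [ 0.462 -0.246]
nozzle_tip [292.2 275.9] 0.97 [ 0.462 -0.234]
v_center [207.7 159.9] 0.85 [0.41  0.592]
v_center [255.6 210.9] 0.82 [0.463 0.111]
cradle [254.2 213.8] 0.92 [0.477 0.181]
cradle [206.7 161.2] 0.56 [0.425 0.696]
clamp_knob [275.8 181.5] 0.57 [0.563 0.19 ]
clamp_knob [205.2 144.4] 0.49 [0.412 0.624]
clamp [202.  142.1] 0.61 [0.414 0.705]
clamp [268.5 181.2] 0.47 [0.553 0.242]
```

View pics/top0.png

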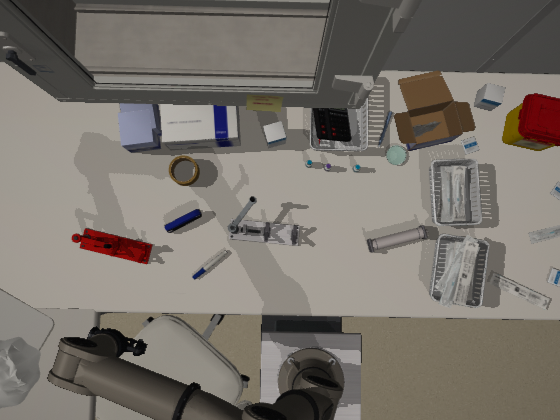

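View pics/side0.png

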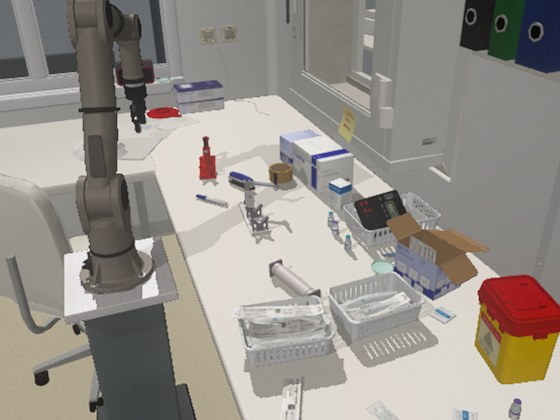

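```bash
python3 - <<'E'
from h import *
a=cv2.imread('pics/top0.png')
c=cv2.resize(a[180:260,220:320],None,fx=6,fy=6,interpolation=3)
b=cv2.resize(a[215:265,355:445],None,fx=6.667,fy=6,interpolation=3)[:,:600]
cv2.imwrite('pics/crop0.png',np.vstack([c[:300],b[:300]]) if 0 else np.vstack([cv2.resize(c,(500,400)),cv2.resize(b,(500,200))]))
E
```

```text
(no output)
```

View pics/crop0.png

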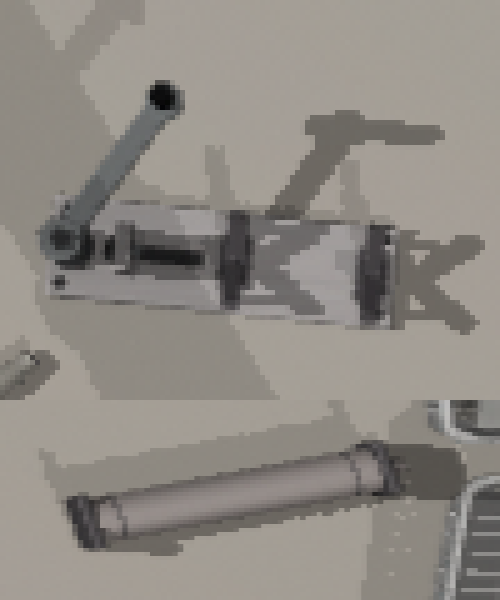

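```bash
python3 -m creep '[-3.2,-2.4,0,0,0,0,8.5,-3.2,-2.4,0,0,0,0,8.5,-3.2,-2.4,0,0,0,0,8.5,-3.2,-2.4,0,0,0,0,8.5,-3.2,-2.4,0,0,0,0,8.5]'
python3 -m creep '[-3.2,-2.4,0,0,0,0,8.5,-3.2,-2.4,0,0,0,0,8.5,-3.2,-2.4,0,0,0,0,8.5,-3.2,-2.4,0,0,0,0,8.5,-3.2,-2.4,0,0,0,0,8.5]'
python3 -m creep '[-1.6,-4.4,0,0,0,0,8.5,-1.6,-4.4,0,0,0,0,8.5,-1.6,-4.4,0,0,0,0,8.5,-1.6,-4.4,0,0,0,0,8.5,-1.6,-4.4,0,0,0,0,8.5]'
python3 -m creep '[-1.6,-4.4,0,0,0,0,8.5,-1.6,-4.4,0,0,0,0,8.5,-1.6,-4.4,0,0,0,0,8.5,-1.6,-4.4,0,0,0,0,8.5,-1.6,-4.4,0,0,0,0,8.5]'
python3 -m creep '[0,0,0,0,0,8.5,8.5,0,0,0,0,0,8.5,8.5,0,0,0,0,0,8.5,8.5,0,0,0,0,0,8.5,8.5,0,0,0,0,0,8.5,8.5]'
python3 -m creep '[0,0,0,0,0,8.5,8.5,0,0,0,0,0,8.5,8.5,0,0,0,0,0,0,8.5,0,0,0,0,0,0,8.5,0,0,0,0,0,0,8.5]'
python3 - <<'E'
from h import *
o=get_obs(); print(o['time'],o['q'],o['eef_pos'],o['orientation'],o['contact_force'])
d=cam('wrist'); cv2.imwrite('pics/w1.png',d['image']); print(np.round(ray(d,(280,210)),3).tolist())
for t,z in [('cartridge_center',.022),('nozzle_tip',.022)]:
    for k in recognise('wrist',t): print(t,np.round(k['point'],1),round(k['confidence'],2),np.round(onz(d,k['point'],z),3)[:2])
E
```

```text
time: 1.4
eef_pos: [0.2821, 0.3611, 0.2315]
orientation: [180.0, 0.0, 162.6]
contact_force: [-0.2, 0.6, 0.8]
opening: 0.0852
grasp_force: 0.0
time: 1.9
eef_pos: [0.3989, 0.1988, 0.2316]
orientation: [179.9, 0.0, 162.6]
contact_force: [1.3, 0.6, 0.1]
opening: 0.0851
grasp_force: 0.0
time: 2.4
eef_pos: [0.4085, -0.0355, 0.2317]
orientation: [179.9, 0.1, 162.6]
contact_force: [0.5, 0.3, -0.4]
opening: 0.0848
grasp_force: 0.0
time: 2.9
eef_pos: [0.4193, -0.2692, 0.2317]
orientation: [180.0, 0.1, 162.7]
contact_force: [1.8, 0.3, 0.7]
opening: 0.0849
grasp_force: 0.0
time: 3.4
eef_pos: [0.4192, -0.2676, 0.2314]
orientation: [180.0, 0.0, 119.8]
contact_force: [-0.3, -0.4, 0.3]
opening: 0.0851
grasp_force: 0.0
time: 3.9
eef_pos: [0.4192, -0.2675, 0.2313]
orientation: [180.0, -0.0, 103.2]
contact_force: [-0.2, -0.2, -0.1]
opening: 0.085
grasp_force: 0.0
3.9 [-15.24744611  16.92612201  57.98127965  96.09576289 -14.80554581
  75.2206362   58.66738321] [ 0.41922735 -0.26749672  0.23133513] [ 1.79987394e+02 -6.33340570e-03  1.03228157e+02] [-0.19841298 -0.17355842 -0.12863498]
[[0.402, -0.195, 0.376], [0.065, -0.291, -0.955]]
cartridge_center [311.5 180.4] 0.58 [ 0.453 -0.26 ]
nozzle_tip [309.9 178.9] 0.58 [ 0.451 -0.259]
```

View pics/w1.png

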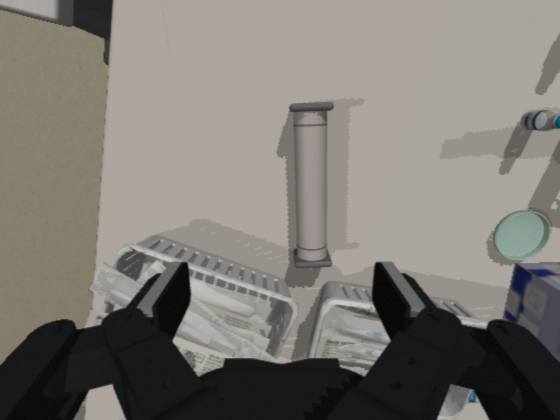

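```bash
python3 - <<'E'
from h import *
a=cv2.imread('pics/w1.png')[90:275,270:355]
b=cv2.imread('pics/top0.png')[220:260,360:440]
f=lambda x,s:cv2.convertScaleAbs(cv2.resize(x,None,fx=s,fy=s,interpolation=2),alpha=1.5)
A=f(a,3.2); B=f(b,6); h=max(A.shape[0],B.shape[0]); o=np.zeros((h,A.shape[1]+B.shape[1],3),np.uint8)
o[:A.shape[0],:A.shape[1]]=A; o[:B.shape[0],A.shape[1]:]=B
cv2.imwrite('pics/crop1.png',o)
E
```

```text
(no output)
```

View pics/crop1.png

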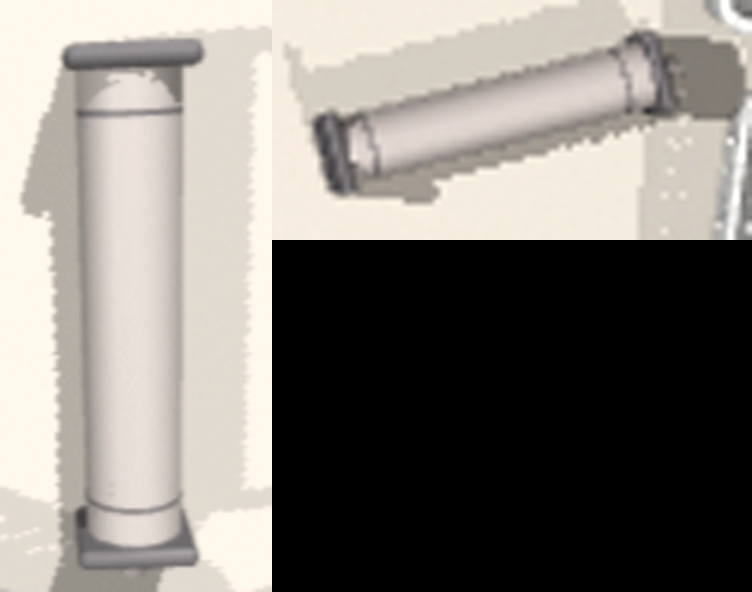

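```bash
python3 - <<'E'
from h import *
d=cam('wrist')
a=onz(d,(310.6,124.4),.022);b=onz(d,(312,247.8),.022); print(a,b,'yaw',np.degrees(np.arctan2(*(a-b)[[1,0]])))
e=onz(d,(311.6,102.5),.044);g=onz(d,(313,265.5),.044); print(e,g,(e+g)/2,np.linalg.norm(e-g))
t=cam('top')
for p in [(367.5,245),(429,231)]: print(onz(t,p,.03))
# cradle plates/knob/pivot from top image
P=[onz(t,p,.05) for p in [(267,232),(294.6,235)]]; print('plates',P,np.linalg.norm(P[0]-P[1]),np.degrees(np.arctan2(*(P[0]-P[1])[[1,0]])))
print('knob',onz(t,(252.2,199.2),.055+.032+.012+.04),'pivot',onz(t,(232.4,228),.1))
for n in 'abc': print([np.round(onz(t,k['point'],.0235),3) for k in recognise('top',f'vial_{n}_mid')])
E
```

```text
[ 0.43656945 -0.20007366  0.022     ] [ 0.47556911 -0.34143131  0.022     ] yaw 105.42383658438571
[ 0.43000142 -0.17896219  0.044     ] [ 0.47793575 -0.35389455  0.044     ] [ 0.45396858 -0.26642837  0.044     ] 0.18138089900079185
[ 0.43380428 -0.17342022  0.03      ]
[ 0.48232729 -0.37035523  0.03      ]
plates [array([0.46793107, 0.1471832 , 0.05      ]), array([0.4602013 , 0.06009904, 0.05      ])] 0.08742653393045173 84.92760357962305
knob [0.56103108 0.19190119 0.139     ] pivot [0.47563947 0.25205717 0.1       ]
[]
[]
[]
```

```bash
python3 -m creep '[0.3,3.4,0,0,0,-2,8.5,0,0,4,0,0,0,8.5,0,0,4,0,0,0,8.5,0,0,4,0,0,0,8.5,0,0,4,0,0,0,8.5]'
python3 -m creep '[0,0,3,0,0,0,8.5,0,0,2,0,0,0,8.5,0,0,1,0,0,0,8.5,0,0,0.7,0,0,0,8.5,0,0,0,0,0,0,8.5]'
python3 - <<'E'
from h import *
t=cam('top'); print('stop',onz(t,(244.6,229.4),.075))
d=cam('wrist'); cv2.imwrite('pics/w2.png',d['image']); o=get_obs(); print(o['q'],o['contact_force'])
print(np.round(onz(d,(280,210),.03),3), [proj(d,p) for p in [(.452,-.257,.022)]])
for t,z in [('cartridge_center',.022)]:
    for k in recognise('wrist',t): print(t,np.round(k['point'],1),round(k['confidence'],2),np.round(onz(d,k['point'],z),3)[:2])
E
```

```text
time: 4.8
eef_pos: [0.4519, -0.2568, 0.0699]
orientation: [180.0, 0.0, 105.1]
contact_force: [0.2, -0.3, 1.2]
opening: 0.0852
grasp_force: 0.0
time: 5.3
eef_pos: [0.4517, -0.257, 0.0042]
orientation: [-180.0, -0.0, 105.1]
contact_force: [-1.2, -0.1, -0.2]
opening: 0.0851
grasp_force: 0.0
stop [0.47341229 0.21629478 0.075     ]
[ -5.56899994  35.27967351  45.52044534 108.05400488 -32.41988306
  50.27610724  71.31343538] [-0.65655567 -0.22872624 -0.12327446]
[ 0.442 -0.222  0.03 ] [array([280.68404219, 281.42277916])]
cartridge_center [279.4 209.8] 0.64 [ 0.443 -0.224]
```

View pics/w2.png

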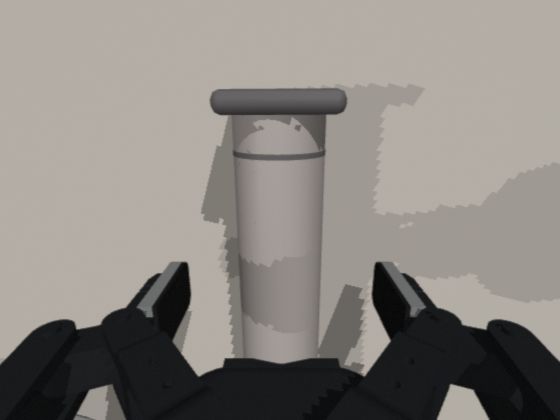

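```bash
python3 -m creep '[0,0,0,0,0,0,3,0,0,0,0,0,0,3,0,0,0,0,0,0,3,0,0,0,0,0,0,3,0,0,0,0,0,0,3]'
python3 - <<'E'
from h import *
d=cam('wrist'); print(onz(d,(279,90),.042),onz(d,(279,153),.04))
o=get_obs(); print(o['opening'],o['grasp_force'],o['contact_force'])
E
python3 -m creep '[0,0,0,0,0,0,3,0,0,-1,0,0,0,3,0,0,-2,0,0,0,3,0,0,-3,0,0,0,3,0,0,-3,0,0,0,3]'
```

```text
time: 5.95
eef_pos: [0.4518, -0.2571, 0.0049]
orientation: [180.0, 0.0, 105.1]
contact_force: [-0.2, 0.7, 5.9]
opening: 0.0345
grasp_force: 59.6
[ 0.43007426 -0.17883473  0.042     ] [ 0.43533738 -0.19848958  0.04      ]
0.03418656366263334 59.63129997253418 [-0.73491752  1.01480721  5.58001335]
time: 6.5
eef_pos: [0.4505, -0.2562, 0.0944]
orientation: [-179.9, -0.1, 105.1]
contact_force: [-0.3, -0.1, -3.2]
opening: 0.0344
grasp_force: 60.3
```

```bash
python3 -m creep '[0,0,-4,0,0,0,3,0,0,-4,0,0,0,3,3,1,-3,0,0,0,3,3.5,1.2,-3,0,0,0,3,3.5,1.2,0,0,0,0,3]'
python3 -m creep '[3.5,1.2,0,0,0,0,3,3.5,1.2,0,0,0,0,3,3,1,0,0,0,6.7,3,1,0.3,0,0,0,6.7,3,0,0,0,0,0,6.7,3]'
python3 -m creep '[0,0,0,0,0,0,3,0,0,0,0,0,0,3,0,0,0,0,0,0,3,0,0,0,0,0,0,3,0,0,0,0,0,0,3]'
python3 - <<'E'
from h import *
d=cam('wrist'); cv2.imwrite('pics/w3.png',d['image']); o=get_obs(); print(o['q'],o['contact_force'],o['opening'])
np.save('w3.npy',{k:v for k,v in d.items() if k!='image'},allow_pickle=True)
for n in ['wrist','top']:
  if n=='top': d=cam(n); cv2.imwrite('pics/top3.png',d['image'])
  for t,z in [('v_center',.045),('cradle',.01),('pin',.055),('clamp_knob',.125)]:
    for k in recognise(n,t): print(n,t,np.round(k['point'],1),round(k['confidence'],2),np.round(onz(d,k['point'],z),3)[:2])
E
```

```text
time: 7.0
eef_pos: [0.4602, -0.1524, 0.238]
orientation: [179.6, 0.2, 104.9]
contact_force: [1.3, -0.4, -3.3]
opening: 0.0339
grasp_force: 60.6
time: 7.5
eef_pos: [0.466, -0.0323, 0.2335]
orientation: [-179.9, -0.1, 85.0]
contact_force: [-0.7, -1.4, -3.2]
opening: 0.0343
grasp_force: 60.5
time: 8.0
eef_pos: [0.4666, -0.0362, 0.2343]
orientation: [180.0, -0.0, 85.0]
contact_force: [0.5, -0.1, -3.6]
opening: 0.0344
grasp_force: 60.4
[-47.02151786  11.65219224  58.2335401   99.91584909 -10.29125365
  74.13458735   8.49885317] [ 0.1653959  -0.49772279 -3.43492286] 0.03422034259390684
wrist v_center [267.6  45.9] 0.94 [0.465 0.1  ]
wrist v_center [280.9 210.3] 0.34 [ 0.464 -0.066]
wrist cradle [265.1  44.3] 0.84 [0.462 0.108]
top v_center [261.6 231.7] 0.82 [0.469 0.164]
top v_center [114.9 243.9] 0.82 [0.421 0.624]
top cradle [116.1 240.9] 0.66 [0.432 0.631]
top cradle [259.2 228.1] 0.65 [0.482 0.173]
top clamp_knob [241.8 215.4] 0.62 [0.513 0.223]
top clamp_knob [ 91.4 243.7] 0.58 [0.419 0.669]
```

View pics/w3.png

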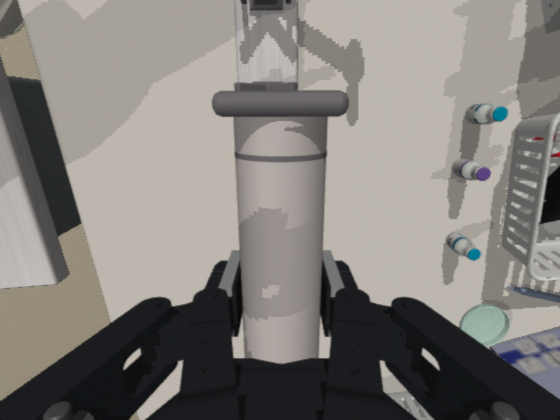

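```bash
python3 -m creep '[0,0,-3,0,0,0,3,0,0,-3,0,0,0,3,0,0,-3,0,0,0,3,0,0,0,0,0,0,3,0,0,0,0,0,0,3]'
python3 - <<'E'
from h import *
d=cam('wrist'); cv2.imwrite('pics/w4.png',d['image']); o=get_obs(); print(o['q'],o['eef_pos'])
for t,z in [('v_center',.045),('cradle',.01),('pin',.055),('clamp_knob',.125)]:
    for k in recognise('wrist',t): print(t,np.round(k['point'],1),round(k['confidence'],2),np.round(onz(d,k['point'],z),3)[:2])
for y in (.02,.05,.06,.1,.15,.2,.25): print(y,proj(d,(.464,y,.01)),proj(d,(.464,y,.055)))
E
```

```text
time: 9.0
eef_pos: [0.4667, -0.0359, 0.3242]
orientation: [180.0, -0.0, 85.0]
contact_force: [-0.8, 0.4, -4.4]
opening: 0.0344
grasp_force: 61.3
[-48.77101182   8.47588214  59.08470971  89.74772312  -7.28243036
  86.01101681   5.55528144] [ 0.46602685 -0.03564767  0.32324046]
v_center [269.1  46.1] 0.58 [0.465 0.117]
v_center [279.2 208.2] 0.21 [ 0.459 -0.091]
cradle [269.5  44.7] 0.69 [0.465 0.125]
0.02 [275.64268785 126.32056556] [275.06837667 127.81938407]
0.05 [273.66429248 104.12952958] [272.86035056 103.22836044]
0.06 [272.9871761   96.53452907] [272.10246577  94.78771619]
0.1 [270.18559986  65.11013342] [268.95484481  59.73232393]
0.15 [266.45921343  23.31243395] [264.73833601  12.77261313]
0.2 [262.45770172 -21.57125893] [260.17213505 -38.08165677]
0.25 [258.14942736 -69.89581142] [255.21085791 -93.33593249]
```

View pics/w4.png

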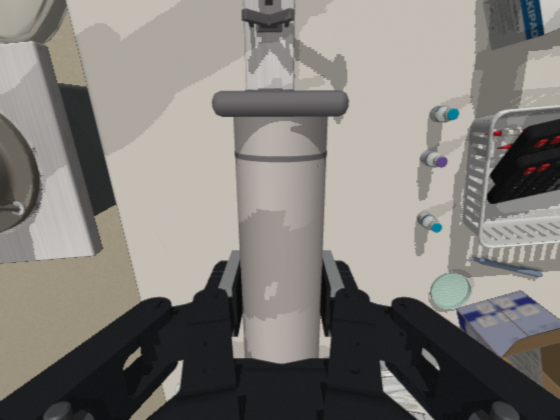

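```bash
python3 - <<'E'
from h import *
a=cv2.imread('pics/w4.png')[0:92,225:315]
cv2.imwrite('pics/c4.png',cv2.resize(a,(720,736)[:2] if 0 else (585,598),interpolation=cv2.INTER_CUBIC))
E
```

```text
(no output)
```

View pics/c4.png

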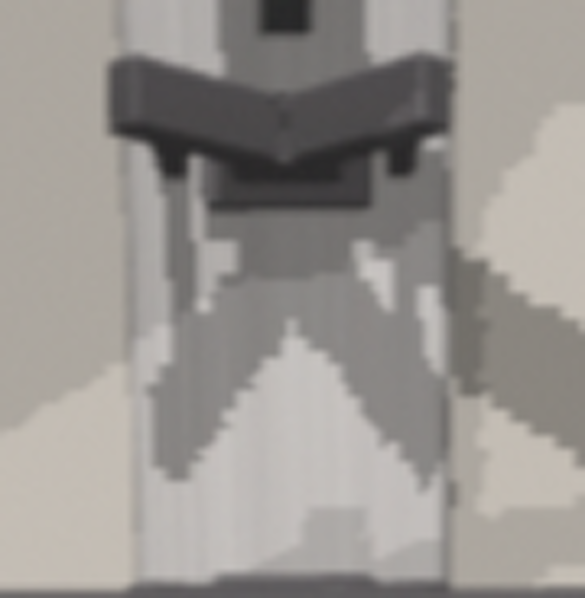

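```bash
python3 - <<'E'
from h import *
d=cam('wrist'); o=get_obs(); print(o['eef_pos'],d['f'])
q=lambda c,r:(225+c/6.5,r/6.5)
f=lambda c,r,z:onz(d,q(c,r),z)
L=[f(125,200,.01),f(136,540,.01)]; Rr=[f(453,60,.01),f(449,520,.01)]
for e in (L,Rr): print(e,np.degrees(np.arctan2(*(e[0]-e[1])[[1,0]])))
print('notch',f(285,160,.0295),f(283,122,.0295)); print('wings',f(110,95,.055),f(450,95,.055),f(110,130,.055),f(110,60,.055),f(450,128,.055),f(445,58,.055))
E
```

```text
[ 0.46603059 -0.03567862  0.32324542] 313.4463543793551
[array([0.43242273, 0.14376682, 0.01      ]), array([0.42704299, 0.08046238, 0.01      ])] 85.14255475507372
[array([0.49970783, 0.1625215 , 0.01      ]), array([0.49264067, 0.07863647, 0.01      ])] 85.18430840361876
notch [0.46539039 0.14336994 0.0295    ] [0.46563972 0.14977754 0.0295    ]
wings [0.43574407 0.15023664 0.055     ] [0.49612099 0.14492117 0.055     ] [0.43506569 0.14475782 0.055     ] [0.43641649 0.15566737 0.055     ] [0.49573375 0.13973711 0.055     ] [0.49566801 0.15076042 0.055     ]
```

```bash
python3 -m creep '[4,-0.55,0,0,0,0,3,4,-0.55,2,0,0,0,3,3.9,-0.55,4,0,0,0,3,0,0,4,0,0,0,3,0,0,4,0,0,0,3]'
python3 -m creep '[0,0,4,0,0,0,3,0,0,3,0,0,0,3,0,0,2,0,0,0,3,0,0,0,0,0,0,3,0,0,0,0,0,0,3]'
python3 - <<'E'
from h import *
d=cam('wrist'); cv2.imwrite('pics/w5.png',d['image']); o=get_obs(); print(o['eef_pos'],o['orientation'],o['contact_force'],tool((.4602,.0843,.0375)))
E
```

```text
time: 9.8
eef_pos: [0.4604, 0.0819, 0.1868]
orientation: [-180.0, -0.0, 85.3]
contact_force: [-0.8, -0.8, -3.5]
opening: 0.0342
grasp_force: 61.2
time: 10.3
eef_pos: [0.461, 0.0797, 0.0988]
orientation: [-180.0, 0.0, 85.0]
contact_force: [0.5, 0.7, -2.8]
opening: 0.0346
grasp_force: 60.9
[0.46189457 0.07985739 0.09963739] [ 1.79888627e+02 -1.81780382e-02  8.49991593e+01] [ 0.5886024   0.58460733 -3.1620418 ] [ 0.43 -0.22  6.21]
```

View pics/w5.png

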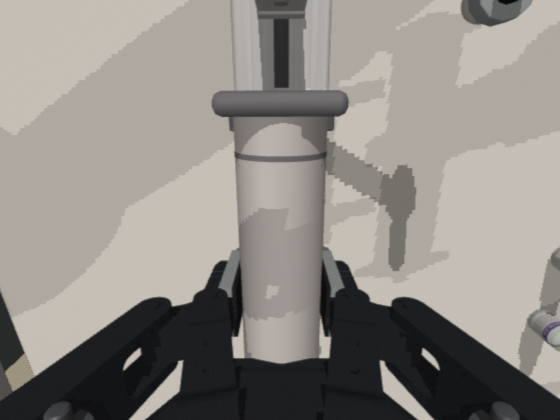

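```bash
python3 - <<'E'
from h import *
d=cam('wrist'); o=get_obs(); print(o['eef_pos'])
a=cv2.cvtColor(d['image'],6)
for r in (50,75): print(r,a[r,222:342].tolist())
for c in (231,232,331,332): print(c,a[100:150,c].tolist())
print([np.round(onz(d,(c,130),.055),4) for c in (231,331)],[np.round(onz(d,(c,60),.01),4) for c in (232,281,330)])
print('cap',np.round(onz(d,(281,91),o['eef_pos'][2]+.0175+.02),4))
E
```

```text
[0.46226998 0.07997472 0.10002415]
50 [169, 168, 169, 169, 169, 169, 169, 168, 158, 144, 146, 157, 166, 172, 174, 175, 175, 173, 172, 172, 172, 173, 174, 175, 175, 178, 177, 173, 170, 170, 172, 172, 173, 173, 171, 168, 141, 113, 111, 113, 113, 117, 114, 112, 111, 111, 111, 111, 110, 100, 72, 46, 42, 42, 41, 42, 44, 43, 43, 42, 41, 41, 40, 41, 57, 94, 114, 115, 114, 113, 111, 112, 114, 114, 113, 113, 112, 114, 114, 120, 152, 171, 173, 173, 171, 169, 168, 170, 174, 175, 175, 174, 173, 171, 170, 169, 172, 171, 171, 172, 173, 173, 170, 162, 150, 137, 152, 167, 170, 169, 169, 169, 169, 169, 169, 170, 169, 169, 169, 169]
75 [169, 169, 168, 170, 169, 169, 169, 169, 169, 167, 148, 142, 154, 164, 169, 170, 172, 173, 172, 171, 171, 171, 171, 173, 174, 177, 177, 177, 170, 168, 169, 172, 173, 172, 171, 171, 171, 168, 142, 116, 114, 114, 114, 112, 110, 111, 111, 111, 110, 108, 86, 55, 43, 40, 42, 40, 42, 42, 41, 42, 42, 40, 41, 42, 58, 95, 113, 115, 113, 113, 112, 113, 114, 116, 113, 112, 112, 114, 115, 115, 119, 151, 172, 172, 171, 168, 168, 171, 173, 175, 173, 173, 171, 171, 170, 172, 172, 170,
[... 531 characters left out ...]
 191, 191, 192, 191, 191, 191, 192]
331 [110, 107, 105, 100, 98, 95, 91, 89, 85, 79, 76, 73, 67, 62, 58, 55, 67, 79, 81, 82, 82, 82, 84, 83, 84, 82, 81, 82, 90, 93, 140, 165, 170, 171, 170, 171, 172, 172, 180, 180, 172, 165, 128, 115, 113, 113, 113, 114, 115, 113]
332 [110, 107, 104, 101, 98, 96, 93, 88, 86, 81, 77, 72, 67, 64, 57, 59, 91, 115, 120, 127, 120, 119, 134, 138, 138, 137, 136, 137, 141, 143, 164, 170, 172, 180, 183, 182, 183, 183, 189, 188, 173, 165, 125, 115, 114, 114, 116, 124, 126, 127]
[array([0.4384, 0.1466, 0.055 ]), array([0.4968, 0.1415, 0.055 ])] [array([0.4381, 0.1909, 0.01  ]), array([0.4715, 0.188 , 0.01  ]), array([0.5048, 0.1851, 0.01  ])]
cap [0.4689 0.1604 0.1375]
```

```bash
python3 -m creep '[0.9,-0.1,0,0,0,0,3,0,0,2,0,0,0,3,0,0,2,0,0,0,3,0,0,1,0,0,0,3,0,0,0.2,0,0,0,3]'
python3 -m creep '[0,0,0,0,0,0,3,0,0,0.2,0,0,0,3,0,0,0.2,0,0,0,3,0,0,0,0,0,0,3,0,0,0,0,0,0,3]'
```

```text
time: 10.9
eef_pos: [0.4601, 0.0895, 0.0462]
orientation: [-179.9, 0.0, 85.0]
contact_force: [0.0, 0.1, -4.2]
opening: 0.0344
grasp_force: 61.2
time: 11.4
eef_pos: [0.4608, 0.0889, 0.0429]
orientation: [180.0, -0.0, 85.0]
contact_force: [-0.9, -0.3, -3.9]
opening: 0.0339
grasp_force: 61.2
```

```bash
python3 -m creep '[0,0,0.1,0,0,0,3,0,0,0.1,0,0,0,3,0,0,0.1,0,0,0,3,0,0,0,0,0,0,3,0,0,0,0,0,0,3]'
python3 -m creep '[0,0,0.1,0,0,0,3,0,0,0,0,0,0,3,0,0,0.05,0,0,0,3,0,0,0,0,0,0,3,0,0,0,0,0,0,3]'
```

```text
time: 11.9
eef_pos: [0.4608, 0.0889, 0.0397]
orientation: [180.0, 0.0, 85.0]
contact_force: [1.4, 0.3, -3.3]
opening: 0.0344
grasp_force: 61.2
time: 12.4
eef_pos: [0.4616, 0.0889, 0.0387]
orientation: [179.9, -0.0, 85.0]
contact_force: [2.4, -0.6, 0.6]
opening: 0.0342
grasp_force: 61.6
```

```bash
python3 -m creep '[0,0.1,0,0,0,0,3,0,0,0.05,0,0,0,3,0,0,0.05,0,0,0,3,0,0,0,0,0,0,3,0,0,0,0,0,0,3]'
```

```text
time: 12.9
eef_pos: [0.4624, 0.0888, 0.0378]
orientation: [179.9, -0.0, 85.0]
contact_force: [2.1, -1.2, 5.7]
opening: 0.0345
grasp_force: 62.2
```

```bash
python3 -m creep '[0,0.08,0,0,0,0,3,0,0,0.03,0,0,0,3,0,0,0,0,0,0,3,0,0,0,0,0,0,3,0,0,0,0,0,0,3]'
```

```text
time: 13.4
eef_pos: [0.4625, 0.0888, 0.0377]
orientation: [-180.0, -0.0, 85.0]
contact_force: [-1.5, -0.4, 9.5]
opening: 0.0343
grasp_force: 62.6
```

```bash
python3 -m creep '[0,0,-0.05,0,0,0,3,0,0,0,0,0,0,7,0,0,0,0,0,0,7,0,0,0,0,0,0,7,0,0,0,0,0,0,7]'
python3 -m creep '[0,0,0,0,0,0,7,0,0,-1,0,0,0,7,0,0,-2,0,0,0,7,0,0,-3,0,0,0,7,0,0,-3,0,0,0,7]'
python3 - <<'E'
from h import *
d=cam('wrist'); o=get_obs(); print(o['eef_pos'],o['contact_force'],o['opening'])
a=cv2.cvtColor(d['image'],6)
for p in [(.4618,.105,.055),(.4618+.0053,.105+.0645,.077)]: print(proj(d,p))
for k in recognise('wrist','cartridge_center'): print(k)
for r in range(60,250,30): print(r,a[r,180:380:4].tolist())
print(a[0:260:3,282].tolist())
E
```

```text
time: 13.9
eef_pos: [0.4619, 0.0887, 0.037]
orientation: [-179.9, 0.0, 85.0]
contact_force: [0.1, -0.1, 0.1]
opening: 0.0699
grasp_force: 0.0
time: 14.4
eef_pos: [0.4622, 0.0884, 0.1287]
orientation: [-180.0, 0.0, 85.0]
contact_force: [1.0, -0.7, -0.2]
opening: 0.0699
grasp_force: 0.0
[0.46611613 0.08864338 0.13339623] [ 2.0952364  -0.55200676  1.56155056] 0.07019160883817384
[278.59190639 196.25780944]
[277.43731532 100.17355881]
{'point': [281.3, 219.9], 'confidence': 0.6}
60 [158, 159, 159, 158, 158, 158, 158, 158, 158, 158, 158, 158, 158, 158, 157, 151, 162, 161, 165, 159, 156, 106, 105, 103, 39, 39, 38, 106, 106, 106, 142, 159, 162, 159, 160, 156, 149, 158, 158, 159, 158, 158, 158, 158, 158, 158, 158, 160, 178, 177]
90 [158, 158, 158, 158, 158, 158, 158, 158, 158, 158, 158, 158, 158, 158, 158, 137, 160, 159, 163, 157, 159, 107, 105, 104, 36, 38, 37, 107, 105, 105, 112, 159, 163, 158, 158, 148, 157, 158, 157, 158, 159, 158, 158, 158, 158, 158, 158, 159, 179, 179]
120 [159, 158, 158, 158, 157, 157, 158, 159, 158, 158, 158, 158, 158, 159, 158, 138, 156, 157, 157, 81, 86, 90, 92, 13
[... 848 characters left out ...]
158, 158, 159, 158, 158, 169, 179, 179, 126]
240 [180, 178, 179, 179, 179, 179, 179, 179, 179, 179, 179, 180, 179, 179, 179, 179, 176, 133, 80, 82, 133, 150, 161, 169, 167, 164, 159, 154, 146, 136, 119, 98, 80, 81, 105, 156, 158, 158, 158, 158, 158, 157, 158, 158, 158, 178, 179, 179, 180, 176]
[107, 104, 104, 106, 108, 90, 71, 70, 73, 73, 72, 72, 53, 104, 74, 38, 39, 39, 39, 39, 39, 37, 39, 38, 39, 39, 38, 39, 38, 38, 39, 36, 37, 45, 100, 104, 87, 65, 108, 116, 156, 165, 164, 163, 164, 159, 102, 164, 163, 164, 164, 163, 163, 163, 163, 164, 163, 163, 164, 164, 163, 162, 163, 162, 162, 163, 163, 163, 163, 162, 162, 162, 162, 162, 163, 163, 162, 163, 162, 162, 162, 162, 161, 162, 161, 162, 162]
```

```bash
python3 - <<'E'
from h import *
d=cam('wrist'); o=get_obs(); print(o['time'],o['eef_pos'],o['orientation'],o['contact_force'],o['q'])
a=cv2.cvtColor(d['image'],6); print(a[0:60,281].tolist(),a[95:125,281].tolist())
for r in (15,20,25,30,36): print(r,np.round(onz(d,(281,r),.075),4))
for r in (99,102,105): print(r,np.round(onz(d,(281,r),.077),4))
E
```

```text
14.55 [0.46439132 0.08897115 0.12980905] [ 1.79720143e+02 -1.50783656e-01  8.49961795e+01] [0.02245307 0.83358967 0.80351741] [-54.77357299  18.44240018  51.70050068 108.63718752 -16.70137167
  60.44558494  -1.21398408]
[59, 94, 104, 106, 108, 108, 108, 109, 109, 108, 108, 108, 107, 107, 108, 108, 112, 134, 115, 88, 75, 71, 71, 70, 71, 71, 71, 72, 72, 72, 71, 71, 72, 73, 72, 72, 73, 73, 72, 73, 75, 97, 104, 91, 78, 74, 82, 91, 94, 94, 94, 93, 93, 93, 94, 93, 94, 93, 94, 93] [89, 89, 89, 88, 89, 89, 88, 90, 103, 106, 106, 106, 105, 98, 92, 85, 79, 71, 64, 57, 66, 101, 108, 108, 108, 108, 113, 146, 154, 154]
15 [0.4776 0.2157 0.075 ]
20 [0.4774 0.2132 0.075 ]
25 [0.4772 0.2107 0.075 ]
30 [0.4769 0.2081 0.075 ]
36 [0.4767 0.205  0.075 ]
99 [0.4737 0.1707 0.077 ]
102 [0.4735 0.169  0.077 ]
105 [0.4734 0.1673 0.077 ]
```

```bash
python3 -m creep '[-3.5,-0.05,0,0,0,0,0,-3.5,-0.05,0,0,0,0,0,-3.5,-0.05,0,0,0,0,0,-3.5,0,0,0,0,0,0,0,0,0,0,0,0,0]'
python3 -m creep '[0,0,3,0,0,0,0,0,0,3,0,0,0,0,0,0,2,0,0,0,0,0,0,1.1,0,0,0,0,0,0,0,0,0,0,0]'
python3 - <<'E'
from h import *
d=cam('wrist'); o=get_obs(); print(o['eef_pos'],o['contact_force'])
v=np.array([.4618,.105,.055]);u=np.array([.0848,.9964,0])
w=o['eef_pos']-v; print('along',w@u,'lat',w@np.array([u[1],-u[0],0]),tool(v-.131*u-[0,0,.017]))
a=cv2.cvtColor(d['image'],6)
for x in (-.1195,-.131): print(x,proj(d,v+x*u))
for r in (190,200,210): print(r,a[r,200:360:3].tolist())
print([ (k['point'],np.round(onz(d,k['point'],.055),4)) for k in recognise('wrist','nozzle_tip')])
E
```

```text
time: 15.05
eef_pos: [0.447, -0.0565, 0.1272]
orientation: [-180.0, 0.2, 84.4]
contact_force: [0.1, 0.2, 0.0]
opening: 0.0003
grasp_force: 0.0
time: 15.55
eef_pos: [0.447, -0.0501, 0.0349]
orientation: [-179.8, 0.0, 85.0]
contact_force: [-0.1, 0.2, -0.4]
opening: -0.0001
grasp_force: 0.0
[ 0.44823043 -0.05042964  0.03596736] [0.79031342 0.43807769 0.4627632 ]
along -0.15602079588856485 lat -0.00034028410032122946 [ 2.5   0.03 -0.2 ]
-0.1195 [284.38769691 208.24667008]
-0.131 [284.35404289 234.07367153]
190 [182, 182, 183, 182, 182, 182, 182, 182, 182, 182, 183, 182, 182, 112, 80, 94, 127, 119, 144, 152, 157, 161, 165, 169, 172, 172, 171, 171, 170, 168, 167, 165, 164, 162, 160, 157, 154, 151, 146, 142, 137, 131, 124, 116, 107, 89, 81, 83, 160, 161, 161, 160, 162, 161]
200 [182, 182, 182, 182, 183, 182, 182, 182, 182, 182, 183, 146, 80, 81, 82, 82, 81, 82, 82, 81, 82, 85, 91, 105, 121, 134, 139, 142, 143, 144, 144, 143, 143, 141, 154, 151, 129, 116, 96, 88, 83, 82, 81, 82, 81, 83, 82, 82, 82, 79, 120, 160, 161, 161]
210 [183, 182, 182, 182, 182, 182, 182, 183, 183, 181, 93, 102, 104, 105, 106, 106, 105, 106, 107, 107, 108, 107, 108, 108, 108, 110, 109, 109, 110, 109, 109, 110, 109, 110, 110, 109, 110, 110, 109, 109, 108, 109, 109, 109, 109, 108, 108, 109, 109, 108, 101, 84, 140, 162]
[([289.7, 114.7], array([0.4568, 0.0228, 0.055 ])), ([236.5, 21.3], array([0.4406, 0.0558, 0.055 ]))]
```

```bash
python3 -m creep '[0.3,0.03,0,0,0,0,0,0.3,0,0,0,0,0,0,0.2,0,0,0,0,0,0,0.1,0,0,0,0,0,0,0.1,0,0,0,0,0,0]'
python3 -m creep '[0.1,0,0,0,0,0,0,0.1,0,0,0,0,0,0,0.1,0,0,0,0,0,0,0.1,0,0,0,0,0,0,0.1,0,0,0,0,0,0]'
python3 -m creep '[0.1,0,0,0,0,0,0,0.1,0,0,0,0,0,0,0.1,0,0,0,0,0,0,0.1,0,0,0,0,0,0,0.1,0,0,0,0,0,0]'
```

```text
time: 16.15
eef_pos: [0.45, -0.0404, 0.0366]
orientation: [180.0, -0.0, 85.0]
contact_force: [0.1, 0.8, 0.4]
opening: 0.0
grasp_force: 0.0
time: 16.65
eef_pos: [0.4502, -0.0366, 0.0364]
orientation: [180.0, 0.1, 85.0]
contact_force: [-1.0, -3.5, -0.7]
opening: -0.0001
grasp_force: 1.6
time: 17.15
eef_pos: [0.4507, -0.0309, 0.0364]
orientation: [-180.0, 0.0, 85.0]
contact_force: [0.1, -3.7, 0.5]
opening: -0.0001
grasp_force: 1.7
```

```bash
python3 -m creep '[0.2,0,0,0,0,0,0,0.2,0,0,0,0,0,0,0.2,0,0,0,0,0,0,0.2,0,0,0,0,0,0,0.2,0,0,0,0,0,0]'
python3 -m creep '[0.2,0,0,0,0,0,0,0.2,0,0,0,0,0,0,0.2,0,0,0,0,0,0,0.2,0,0,0,0,0,0,0,0,0,0,0,0,0]'
python3 - <<'E'
from h import *
t=cam('top'); o=get_obs(); print(o['eef_pos'],o['contact_force'])
v=np.array([.4618,.105,.055]);u=np.array([.0848,.9964,0])
a=cv2.cvtColor(t['image'],6)
for x in (0,.04,.08,.11): print(x,proj(t,v+x*u+[0,0,.02]))
r=proj(t,v+.08*u)[1]
for k in range(-3,3): print(int(r)+k,a[int(r)+k,225:285].tolist())
E
```

```text
time: 17.65
eef_pos: [0.4516, -0.0206, 0.0364]
orientation: [-180.0, 0.0, 85.0]
contact_force: [-0.1, -3.5, 0.7]
opening: -0.0001
grasp_force: 1.9
time: 18.15
eef_pos: [0.4523, -0.0123, 0.0364]
orientation: [-180.0, -0.0, 85.0]
contact_force: [-1.2, -2.4, 1.0]
opening: 0.0001
grasp_force: 1.5
[ 0.45224563 -0.0122589   0.03633593] [-1.48431559 -2.43013122  1.08397229]
0 [280.40430412 233.85195529]
0.04 [267.57678091 232.50475949]
0.08 [254.74821576 231.15745426]
0.11 [245.12610804 230.14690351]
228 [165, 164, 154, 109, 110, 75, 40, 40, 46, 66, 90, 43, 26, 38, 89, 84, 41, 34, 87, 87, 86, 46, 74, 75, 90, 90, 88, 78, 68, 48, 80, 116, 117, 112, 80, 115, 114, 113, 112, 111, 111, 109, 109, 113, 111, 109, 107, 105, 103, 102, 100, 97, 95, 93, 93, 90, 87, 86, 84, 87]
229 [165, 165, 159, 115, 115, 106, 52, 52, 60, 67, 93, 35, 28, 38, 89, 81, 21, 33, 88, 87, 83, 44, 55, 50, 44, 45, 61, 75, 67, 45, 84, 124, 124, 120, 95, 122, 121, 120, 120, 119, 119, 119, 118, 118, 126, 124, 123, 121, 120, 120, 117, 116, 113, 113, 111, 109, 108, 105, 103, 102]
230 [165, 165, 161, 140, 117, 116, 110, 97, 97, 93, 6
[... 373 characters left out ...]
, 126, 91, 131, 131, 132, 132, 132, 132, 131, 131, 131, 132, 144, 145, 143, 144, 141, 139, 140, 139, 137, 137, 135, 135, 132, 132, 130]
232 [164, 165, 165, 163, 148, 155, 74, 50, 50, 46, 39, 43, 62, 90, 90, 89, 85, 72, 89, 89, 91, 63, 67, 69, 68, 54, 57, 77, 59, 48, 84, 125, 122, 110, 100, 128, 128, 129, 130, 130, 131, 131, 130, 131, 134, 151, 151, 151, 151, 151, 151, 149, 148, 148, 147, 144, 145, 144, 143, 141]
233 [165, 165, 165, 163, 150, 159, 149, 93, 72, 72, 68, 53, 88, 99, 141, 140, 143, 152, 146, 138, 87, 65, 74, 88, 89, 88, 86, 80, 57, 53, 75, 85, 117, 103, 94, 121, 122, 122, 122, 123, 124, 125, 124, 127, 130, 151, 153, 153, 154, 154, 153, 154, 153, 153, 153, 151, 152, 152, 152, 151]
```

```bash
python3 -m creep '[0.2,0,0,0,0,0,0,0.2,0,0,0,0,0,0,0.2,0,0,0,0,0,0,0.1,0,0,0,0,0,0,0.1,0,0,0,0,0,0]'
python3 -m creep '[0.05,0,0,0,0,0,0,0.05,0,0,0,0,0,0,0.05,0,0,0,0,0,0,0.05,0,0,0,0,0,0,0.05,0,0,0,0,0,0]'
python3 -m creep '[0.05,0,0,0,0,0,0,0.05,0,0,0,0,0,0,0.05,0,0,0,0,0,0,0.03,0,0,0,0,0,0,0,0,0,0,0,0,0]'
```

```text
time: 18.7
eef_pos: [0.4529, -0.0048, 0.0364]
orientation: [-180.0, 0.0, 85.0]
contact_force: [-2.0, -4.3, 0.7]
opening: -0.0001
grasp_force: 2.2
time: 19.2
eef_pos: [0.4531, -0.0023, 0.0363]
orientation: [-180.0, 0.0, 85.0]
contact_force: [-3.4, -3.5, 2.2]
opening: 0.0004
grasp_force: 2.4
time: 19.7
eef_pos: [0.4533, -0.0005, 0.0364]
orientation: [-180.0, -0.0, 85.0]
contact_force: [-2.0, -4.4, 2.2]
opening: 0.0001
grasp_force: 2.3
```

```bash
python3 -m creep '[0.05,-0.02,0,0,0,0,0,0.05,0,0,0,0,0,0,0.05,0,0,0,0,0,0,0.03,0,0,0,0,0,0,0,0,0,0,0,0,0]'
python3 -m creep '[0.03,0,0,0,0,0,0,0.03,0,0,0,0,0,0,0.03,0,0,0,0,0,0,0.03,0,0,0,0,0,0,0,0,0,0,0,0,0]'
python3 -m creep '[0.03,0,0,0,0,0,0,0.03,0,0,0,0,0,0,0.03,0,0,0,0,0,0,0.03,0,0,0,0,0,0,0,0,0,0,0,0,0]'
```

```text
time: 20.2
eef_pos: [0.4534, 0.0014, 0.0364]
orientation: [180.0, 0.0, 85.0]
contact_force: [-1.9, -4.2, 1.7]
opening: -0.0
grasp_force: 2.2
time: 20.7
eef_pos: [0.4535, 0.0026, 0.0364]
orientation: [180.0, -0.0, 85.0]
contact_force: [-1.8, -4.7, 1.4]
opening: -0.0003
grasp_force: 2.3
time: 21.2
eef_pos: [0.4536, 0.0037, 0.0364]
orientation: [180.0, -0.0, 85.0]
contact_force: [-1.7, -4.7, 1.7]
opening: -0.0002
grasp_force: 2.4
```

```bash
python3 -m creep '[0.03,0,0,0,0,0,0,0.03,0,0,0,0,0,0,0.03,0,0,0,0,0,0,0.03,0,0,0,0,0,0,0,0,0,0,0,0,0]'
python3 - <<'E'
from h import *
t=cam('top'); a=cv2.cvtColor(t['image'],6)
for r in (229,230,231): print(r,a[r,236:262].tolist())
E
```

```text
time: 21.7
eef_pos: [0.4536, 0.0049, 0.0364]
orientation: [-180.0, 0.0, 85.0]
contact_force: [-1.8, -5.1, 1.9]
opening: -0.0001
grasp_force: 2.4
229 [35, 28, 37, 89, 83, 20, 32, 87, 87, 82, 41, 75, 53, 64, 126, 127, 126, 110, 112, 124, 123, 123, 123, 122, 122, 122]
230 [35, 26, 47, 89, 70, 25, 41, 88, 88, 91, 48, 74, 52, 74, 131, 132, 129, 103, 118, 132, 131, 130, 130, 128, 128, 127]
231 [31, 33, 72, 90, 83, 37, 51, 92, 90, 110, 54, 72, 49, 65, 91, 129, 125, 103, 129, 131, 132, 132, 131, 131, 131, 131]
```

```bash
python3 -m creep '[0.03,0,0,0,0,0,0,0.03,0,0,0,0,0,0,0.02,0,0,0,0,0,0,0.02,0,0,0,0,0,0,0,0,0,0,0,0,0]'
```

```text
time: 22.25
eef_pos: [0.4537, 0.0057, 0.0364]
orientation: [180.0, 0.0, 85.0]
contact_force: [-3.2, -4.6, 1.0]
opening: -0.0001
grasp_force: 2.5
```

```bash
python3 -m creep '[0.02,0,0,0,0,0,0,0.02,0,0,0,0,0,0,0.02,0,0,0,0,0,0,0.02,0,0,0,0,0,0,0,0,0,0,0,0,0]'
```

```text
time: 22.75
eef_pos: [0.4538, 0.0065, 0.0364]
orientation: [180.0, 0.0, 85.0]
contact_force: [-1.5, -4.4, 1.4]
opening: -0.0003
grasp_force: 2.6
```

```bash
python3 -m creep '[0.02,0,0,0,0,0,0,0.02,0,0,0,0,0,0,0.02,0,0,0,0,0,0,0.02,0,0,0,0,0,0,0,0,0,0,0,0,0]'
```

```text
time: 23.25
eef_pos: [0.4538, 0.007, 0.0364]
orientation: [180.0, 0.0, 85.0]
contact_force: [-1.8, -5.9, 0.9]
opening: 0.0002
grasp_force: 2.8
```

```bash
python3 -m creep '[0.02,0,0,0,0,0,0,0.02,0,0,0,0,0,0,0.02,0,0,0,0,0,0,0,0,0,0,0,0,0,0,0,0,0,0,0,0]'
```

```text
time: 23.75
eef_pos: [0.4538, 0.007, 0.0364]
orientation: [180.0, 0.1, 85.0]
contact_force: [-1.4, -6.4, 2.1]
opening: -0.0
grasp_force: 3.3
```

```bash
python3 -m creep '[0.03,0,0,0,0,0,0,0.03,0,0,0,0,0,0,0.03,0,0,0,0,0,0,0,0,0,0,0,0,0,0,0,0,0,0,0,0]'
```

```text
time: 24.25
eef_pos: [0.4538, 0.007, 0.0364]
orientation: [180.0, 0.1, 84.9]
contact_force: [-2.2, -8.1, 0.9]
opening: 0.0001
grasp_force: 4.0
```

```bash
python3 -m creep '[0.05,0,0,0,0,0,0,0.05,0,0,0,0,0,0,0.05,0,0,0,0,0,0,0,0,0,0,0,0,0,0,0,0,0,0,0,0]'
python3 -c "
from h import *
for _ in range(3):
    get_image('top'); print(np.round(get_obs()['contact_force'],2))"
```

```text
time: 24.75
eef_pos: [0.4538, 0.007, 0.0364]
orientation: [180.0, 0.2, 84.9]
contact_force: [-2.5, -9.8, 1.5]
opening: 0.0001
grasp_force: 5.3
[ -2.77 -11.25   1.29]
[ -3.28 -10.41   1.63]
[ -2.42 -10.43   2.6 ]
```

```bash
python3 -m creep '[0.05,0,0,0,0,0,0,0.05,0,0,0,0,0,0,0.05,0,0,0,0,0,0,0.05,0,0,0,0,0,0,0,0,0,0,0,0,0]'
python3 -c "
from h import *
f=[]
for _ in range(5):
    get_image('top'); f.append(get_obs()['contact_force'])
print(np.round(f,1).tolist(),np.mean(f,0))"
```

```text
time: 25.4
eef_pos: [0.4539, 0.007, 0.0364]
orientation: [180.0, 0.4, 84.8]
contact_force: [-2.3, -13.1, 2.2]
opening: 0.0001
grasp_force: 6.9
[[-2.7, -13.9, 2.1], [-1.6, -14.1, 1.6], [-2.6, -13.6, 2.2], [-2.5, -13.7, 1.3], [-3.0, -13.4, 2.0]] [ -2.46771071 -13.72395412   1.82527997]
```

```bash
python3 -m creep '[0.05,0,0,0,0,0,0,0.05,0,0,0,0,0,0,0.03,0,0,0,0,0,0,0,0,0,0,0,0,0,0,0,0,0,0,0,0]'
python3 -m creep '[0,0,0,0,0,0,0,0,0,0,0,0,0,0,0,0,0,0,0,0,0,0,0,0,0,0,0,0,0,0,0,0,0,0,0]'
```

```text
time: 26.15
eef_pos: [0.4538, 0.007, 0.0364]
orientation: [180.0, 0.5, 84.7]
contact_force: [-3.5, -16.0, 1.5]
opening: -0.0001
grasp_force: 7.9
time: 26.65
eef_pos: [0.4538, 0.0071, 0.0364]
orientation: [180.0, 0.5, 84.7]
contact_force: [-3.9, -16.3, 2.8]
opening: 0.0002
grasp_force: 7.9
```

```bash
python3 -m creep '[-0.5,0,0,0,0,0,0,-1,0,0,0,0,0,0,-1.5,0,0,0,0,0,0,0,0,-4,0,0,0,0,0,0,-4,0,0,0,5]'
python3 -m creep '[0,0,-4,0,0,0,5,0,0,-4,0,0,0,5,0,0,-4,0,0,0,5,3.6,1.5,0,0,0,0,5,3.6,1.5,0,0,0,0,5]'
python3 -m creep '[3.6,1.5,0,0,0,0,5,3.6,1.5,0,0,0,0,5,3.6,1.5,0,0,0,0,5,0,0,0,0,0,-8.5,5,0,0,0,0,0,-8.5,5]'
python3 -m creep '[0,0,0,0,0,-8.5,5,0,0,0,0,0,-8.5,5,0,0,0,0,0,-8.5,5,0,0,0,0,0,-8.5,5,0,0,0,0,0,-8,5]'
python3 - <<'E'
from h import *
d=cam('wrist'); o=get_obs(); print(o['eef_pos'],o['orientation'],o['q'])
cv2.imwrite('pics/w6.png',d['image'])
print(proj(d,(.561,.192,.139)))
for k in recognise('wrist','clamp_knob'): print(k,np.round(onz(d,k['point'],.123),4))
d=cam('top')
for k in recognise('top','clamp_knob'): print(k,np.round(onz(d,k['point'],.123),4))
E
```

```text
time: 27.15
eef_pos: [0.4512, -0.0149, 0.1166]
orientation: [-179.9, -0.1, 85.0]
contact_force: [0.6, 1.2, -0.3]
opening: 0.0135
grasp_force: 0.0
time: 27.65
eef_pos: [0.4898, 0.0556, 0.239]
orientation: [179.7, -0.4, 85.0]
contact_force: [0.2, 0.8, 0.5]
opening: 0.0498
grasp_force: 0.0
time: 28.15
eef_pos: [0.5422, 0.161, 0.2355]
orientation: [-180.0, -0.1, 102.7]
contact_force: [0.4, -0.4, 0.0]
opening: 0.0501
grasp_force: 0.0
time: 28.65
eef_pos: [0.5419, 0.1591, 0.2364]
orientation: [179.8, -0.1, 144.5]
contact_force: [-0.8, 0.4, 0.2]
opening: 0.0501
grasp_force: 0.0
[0.5419255  0.15905319 0.23655677] [ 1.79833141e+02 -1.27313388e-01  1.44686648e+02] [-45.57354176  22.07017919  38.67294206  84.82599579 -14.10486827
  77.945999    48.67586538]
[327.42413853 204.62164248]
{'point': [327.5, 123.6], 'confidence': 0.9} [0.5099 0.228  0.123 ]
{'point': [90.8, 243.9], 'confidence': 0.5} [0.4184 0.6718 0.123 ]
{'point': [235.3, 224.9], 'confidence': 0.44} [0.4839 0.2416 0.123 ]
```

```bash
python3 - <<'E'
from h import *
d=cam('wrist'); a=cv2.cvtColor(d['image'],6)
m=(a[:300]<35).astype(np.uint8); n,l,s,c=cv2.connectedComponentsWithStats(m)
for i in range(1,n):
    if 150<s[i,4]<6000: print(s[i],c[i],np.round(onz(d,c[i],.137),4))
for r in range(150,260,8): print(r,a[r,280:380:3].tolist())
E
```

```text
[ 419    0   46   61 1080] [440.20740741  28.60833333] [0.5021 0.3242 0.137 ]
[319 186  19  23 298] [327.69463087 197.29865772] [0.5571 0.194  0.137 ]
[ 446  237   70   48 1629] [480.5359116  260.10742787] [0.6807 0.2691 0.137 ]
[211 254  19  46 582] [221.68213058 281.3024055 ] [0.5659 0.0769 0.137 ]
[333 254  19  46 583] [340.26072041 281.52487136] [0.6272 0.1606 0.137 ]
[172 264  36  36 447] [192.63310962 286.26174497] [0.5547 0.0531 0.137 ]
[355 264  36  36 439] [369.33257403 286.57403189] [0.6465 0.1786 0.137 ]
[492 270  54  30 903] [518.42081949 286.34219269] [0.7237 0.2849 0.137 ]
150 [169, 170, 170, 169, 169, 170, 169, 169, 169, 169, 169, 169, 97, 115, 117, 121, 120, 124, 155, 170, 169, 169, 169, 169, 169, 170, 169, 170, 169, 170, 169, 171, 169, 170]
158 [170, 169, 169, 170, 169, 169, 170, 169, 169, 170, 170, 170, 96, 118, 117, 122, 121, 125, 156, 169, 169, 170, 169, 170, 169, 170, 170, 168, 170, 169, 169, 170, 169, 170]
166 [170, 169, 169, 170, 171, 190, 191, 192, 192, 191, 172, 170, 85, 118, 117, 121, 123, 126, 161, 170, 169, 170, 170, 169, 169, 170, 169, 170, 171, 170, 169,
[... 1219 characters left out ...]
8]
230 [191, 191, 191, 191, 192, 192, 192, 192, 191, 192, 192, 192, 191, 192, 191, 191, 191, 192, 192, 192, 192, 192, 192, 192, 192, 192, 191, 192, 192, 191, 192, 192, 192, 192]
238 [191, 192, 191, 192, 192, 192, 192, 192, 192, 192, 192, 192, 191, 192, 191, 191, 192, 191, 192, 192, 192, 191, 191, 191, 192, 191, 191, 191, 192, 192, 192, 192, 192, 191]
246 [192, 192, 192, 192, 192, 192, 192, 191, 191, 191, 192, 191, 191, 191, 192, 192, 192, 192, 191, 192, 191, 192, 191, 191, 192, 191, 191, 192, 192, 191, 191, 192, 192, 192]
254 [192, 192, 191, 192, 192, 191, 192, 192, 192, 192, 192, 191, 191, 192, 192, 191, 192, 188, 29, 39, 106, 106, 105, 161, 192, 191, 191, 192, 193, 192, 192, 192, 192, 192]
```

```bash
python3 -m creep '[0.5,3.6,0,0,0,0,5,0,0,3,0,0,0,5,0,0,3,0,0,0,5,0,0,2,0,0,0,5,0,0,0,0,0,0,5]'
python3 - <<'E'
from h import *
d=cam('wrist'); a=cv2.cvtColor(d['image'],6); o=get_obs(); print(o['eef_pos'],o['orientation'],o['contact_force'])
m=(a[:420]<35).astype(np.uint8); n,l,s,c=cv2.connectedComponentsWithStats(m)
for i in range(1,n):
    if s[i,4]>150 and 230<c[i][0]<330: print(s[i],c[i],np.round(onz(d,c[i],.137),4))
print(proj(d,o['eef_pos']-[0,0,.02]))
cv2.imwrite('pics/w7.png',d['image'])
E
```

```text
time: 29.4
eef_pos: [0.5566, 0.1889, 0.1529]
orientation: [-179.7, -0.3, 143.9]
contact_force: [-0.8, -0.1, -0.5]
opening: 0.0502
grasp_force: 0.0
[0.55820253 0.18901519 0.15510414] [-1.79855940e+02 -1.16623915e-01  1.43949787e+02] [-0.05653752  0.00750136  0.38187242]
[282 223  23  40 719] [292.42837274 243.52433936] [0.5565 0.197  0.137 ]
[    0   254   560   166 46360] [288.13356342 365.69195427] [0.6227 0.1466 0.137 ]
[282.53796295 252.08159345]
```

```bash
python3 -m creep '[0,0.6,0,0,0,0,5,0,0,1.5,0,0,0,5,0,0,1.5,0,0,0,5,0,0,1.4,0,0,0,5,0,0,0,0,0,0,5]'
python3 -m creep '[0,0,0,0,0,0,0.5,0,0,0,0,0,0,0.5,0,0,0,0,0,0,0.5,0,0,0,0,0,0,0.5,0,0,0,0,0,0,0.5]'
```

```text
time: 29.95
eef_pos: [0.5622, 0.1938, 0.1113]
orientation: [-179.9, -0.1, 144.0]
contact_force: [0.7, -0.2, 0.1]
opening: 0.0501
grasp_force: 0.0
time: 30.45
eef_pos: [0.5637, 0.1936, 0.1136]
orientation: [179.9, 0.1, 144.0]
contact_force: [-1.4, 0.0, 4.7]
opening: 0.0122
grasp_force: 58.8
```

```bash
python3 -m creep '[0,0,-0.3,0,0,0,0.5,0.02,-0.46,0,0,0,2.5,0.5,0.04,-0.92,0,0,0,5,0.5,0.04,-0.92,0,0,0,5,0.5,0.04,-0.92,0,0,0,5,0.5]'
```

```text
time: 30.95
eef_pos: [0.5401, 0.1692, 0.1139]
orientation: [-179.9, 0.1, 126.2]
contact_force: [2.5, -0.8, -7.8]
opening: 0.0119
grasp_force: 59.5
```

```bash
python3 -m creep '[0.04,-0.92,0.15,0,0,5,0.5,0.04,-0.92,0,0,0,5,0.5,0.04,-0.92,0,0,0,5,0.5,0.04,-0.92,0,0,0,5,0.5,0.04,-0.92,0,0,0,5,0.5]'
```

```text
time: 31.45
eef_pos: [0.4987, 0.1502, 0.1137]
orientation: [180.0, 0.2, 101.2]
contact_force: [1.6, -2.5, -1.1]
opening: 0.0118
grasp_force: 60.2
```

```bash
python3 -m creep '[0.02,-0.56,0,0,0,3,0.5,0.02,-0.56,0,0,0,3,0.5,0.02,-0.56,0,0,0,3,0.5,0.02,-0.56,0,0,0,3,0.5,0,0,0,0,0,0,0.5]'
python3 -m creep '[0.01,-0.37,0,0,0,2,0.5,0.01,-0.37,0,0,0,2,0.5,0,-0.2,0,0,0,0,0.5,0,-0.1,0,0,0,0,0.5,0,0,0,0,0,0,0.5]'
```

```text
time: 31.95
eef_pos: [0.4757, 0.1478, 0.1137]
orientation: [-180.0, 0.2, 89.4]
contact_force: [-0.7, -4.9, 0.2]
opening: 0.0116
grasp_force: 60.3
time: 32.45
eef_pos: [0.4672, 0.1482, 0.1138]
orientation: [179.8, 0.2, 85.4]
contact_force: [3.3, -5.7, -3.1]
opening: 0.0115
grasp_force: 59.9
```

```bash
python3 -m creep '[-0.1,-0.1,0,0,0,0,0.5,-0.1,-0.1,0,0,0,0,0.5,0,-0.1,0,0,0,0,0.5,0,0,0,0,0,0,0.5,0,0,0,0,0,0,0.5]'
```

```text
time: 32.95
eef_pos: [0.4671, 0.1481, 0.1139]
orientation: [179.4, 0.1, 85.5]
contact_force: [11.4, -2.2, -11.3]
opening: 0.0116
grasp_force: 59.2
```

```bash
python3 -m creep '[0,0.1,0,0,0,0,0.5,0,0.15,0.1,0,0,0,0.5,0,0,0.1,0,0,0,0.5,0,0,0,0,0,0,0.5,0,0,0,0,0,0,0.5]'
python3 -m creep '[0,0,0,0,0,0,5,0,0,0,0,0,0,5,0,0,0,0,0,0,5,0,0,-1,0,0,0,5,0,0,-2,0,0,0,5]'
python3 -m creep '[0,0,-3,0,0,0,5,0,0,-4,0,0,0,5,0,0,-4,0,0,0,5,-4,0,0,0,0,0,5,-4,0,0,0,0,0,5]'
python3 - <<'E'
from h import *
t=cam('top'); d=cam('wrist'); o=get_obs(); print(o['time'],o['eef_pos'],o['contact_force'])
cv2.imwrite('pics/top9.png',t['image']); cv2.imwrite('pics/w9.png',d['image'])
a=cv2.cvtColor(d['image'],6)
m=(a<35).astype(np.uint8); n,l,s,c=cv2.connectedComponentsWithStats(m)
for i in range(1,n):
    if 150<s[i,4]<3000 and c[i][1]<260: print(s[i],c[i],np.round(onz(d,c[i],.145),4))
a=cv2.cvtColor(t['image'],6)
for r in (226,229,231,234): print(r,a[r,228:320:2].tolist())
E
```

```text
time: 33.45
eef_pos: [0.4673, 0.1481, 0.1136]
orientation: [179.8, -0.0, 85.5]
contact_force: [0.3, -4.0, 7.5]
opening: 0.0115
grasp_force: 61.2
time: 33.95
eef_pos: [0.4635, 0.149, 0.1413]
orientation: [-179.8, 0.1, 85.5]
contact_force: [-0.1, -0.1, 0.3]
opening: 0.05
grasp_force: 0.0
time: 34.45
eef_pos: [0.4598, 0.0695, 0.2537]
orientation: [179.8, -0.1, 85.7]
contact_force: [0.5, -1.3, 0.8]
opening: 0.05
grasp_force: 0.0
34.55 [0.45862377 0.0620366  0.25332323] [-0.26662713  0.21245418  0.20789615]
[274  82  16  19 224] [281.71875     91.07589286] [0.467  0.1481 0.145 ]
[ 524  226   36   56 1383] [543.98047722 257.01879971] [ 0.6869 -0.0102  0.145 ]
226 [105, 66, 44, 67, 66, 97, 100, 96, 70, 62, 38, 68, 95, 97, 95, 90, 87, 84, 81, 63, 58, 74, 77, 88, 83, 53, 105, 86, 86, 84, 51, 92, 93, 94, 93, 93, 94, 93, 93, 94, 93, 90, 45, 85, 85, 86]
229 [114, 89, 49, 67, 63, 96, 96, 94, 95, 95, 94, 95, 94, 94, 93, 93, 93, 95, 33, 17, 56, 81, 79, 79, 73, 86, 104, 85, 85, 84, 52, 63, 55, 91, 73, 91, 92, 92, 93, 93, 92, 87, 46, 85, 86, 85]
231 [154, 129, 97, 54, 34, 55, 70, 64, 77, 89, 100, 95, 96, 94, 94, 95, 95, 78, 31, 14, 30, 76, 92, 91, 83, 59, 102, 85, 85, 84, 45, 44, 44, 69, 69, 69, 68, 69, 69, 70, 68, 68, 66, 85, 85, 85]
234 [160, 156, 152, 152, 149, 133, 137, 133, 65, 71, 54, 68, 78, 105, 107, 107, 109, 110, 99, 111, 121, 100, 101, 101, 95, 60, 98, 85, 85, 85, 107, 95, 88, 80, 80, 80, 80, 80, 80, 79, 80, 76, 69, 85, 85, 86]
```

```bash
python3 -c "
from rig import *
print(close_job())"
```

```text
the job is handed in; nothing more can be done
None
```

I handed the job in at about 35 s, but the tool returned no verdict. By force and position readings the cartridge is against the stop (pressed at an estimated 11–12 N), the clamp is home, the gripper is clear and my moves kept well clear of the vials; the pin, the pad and the vials' final state were not checked directly.

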